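# Post the empty putty tin into the refill box

## Robot

A 6-joint arm with a two-finger parallel gripper is mounted at the origin on the work surface; the furniture and walls round the work are solid. World frame = base frame: x ahead of the robot, y to its left, z up, the work surface at z = 0. Lengths are in m, angles in rad, forces in N, time in s.
With the tool pointing down it reaches from about 0.3 to 0.775 m from the base axis. Payload 14.6 kg.
Tool frame: the origin (TCP) lies at the very end of the fingers, on their centre line; the grasp point (between the pads) lies 19 mm behind it (arm.pinch_z is the distance from the TCP to the grasp point, in m); z points along the fingers, y is the line along which they close (so a half turn about z gives the same grasp; the last joint's range is limited). The gripper opens to 94 mm and grips with 3 to 60 N. Pads are 16 mm wide; open, the fingers measure 119 mm over their backs; the gripper's body (75 mm by 177 mm) begins 78 mm behind the grasp point.
Start: joints at [1.118, 0.3, 1.521, -0, 1.321, -0.067], TCP at [0.207, 0.51, 0.205] pointing down, gripper open.
Joint ranges: [-3.03, 3.03], [-0.79, 2.21], [0.23, 2.52], [-1.04, 4.18], [0, 3.07], [-2.55, 2.55]. Speed limits (rad/s): [2.22, 2.22, 2.57, 3.14, 3.14, 3.14].

## Interface

Orientations are given as a unit quaternion [w, x, y, z].
In Python, from plant import read_state, imaging, arm gives the robot as it stands.
- The arm moves only by the tool arm_command, never from a script. Its argument "series" is a list of rows, each a list of 3 entries, a list of its own where there are three numbers: the shift along the world's x, y, z in mm, then the turn, a rotation vector about the world's x, y, z in rad, then the finger opening in mm, from 0 to 94. A call has 1 to 8 rows; each row is the pose to reach, as a shift and turn from the pose commanded when the call began; what a row does not reach only later rows make up. A row lasts 1/12 s, in which the tool goes at most 41.7 mm and 7.16 degrees, less where a joint would pass 70% of its speed; a pose out of reach is approached as far as the arm can. A call with a gripper value outside its range is refused whole. The fingers move at their own pace and stop on an object; "force" is the grip in N (left out, the last holds). Time passes only in rows, so rows that repeat a pose let the fingers close. It gives the time, the measured TCP pose, the force, the opening and the grip force at its end, in the units of the state.
- read_state(): the state, without advancing time (a new reading comes with each control period).
- imaging.read_camera(name): name is "scene" or "top"; returns a dict with "frame" (400x640x3 uint8, red, green, blue), "intrinsics" (3x3 intrinsics, pixels), "k1" (the pictures are not rectified: a ray, as slopes to the right and down, at radius r is drawn at 1 + k1 r^2 times it, then the intrinsics apply), "R" (3x3) and "t" (3): a world point X has camera coordinates R X + t. Camera axes: x right, y down, z forward; pixel columns grow to the right and rows downward; lengths in m; the calibration is good to about 2 mm. A picture is of the moment at which its call begins. There is no depth.
- arm.close_job(): hands the job in; it is judged then, once.
The state is a dict: "t": time; "joints": joint angles; "dq": joint speeds; "joint_torque": joint torques, N m; "position": TCP position; "orientation": TCP orientation; "contact_force": force on the tool from outside, world axes, zero at the start; "ft_torque": the same for the moment, N m; "grip_width": finger opening in m; "gripper_force": force on a finger pad.
Only numpy, scipy, OpenCV 4.12 (cv2) and the standard library are available. Lean on these libraries where they do the work, as an engineer would, in place of code of your own. Each camera call takes 0.05 s, during which the arm holds its last target. There are 200 camera calls.

## Task

The putty tin is empty. Take this flat round tin, set it down flat on the little shelf in front of the plywood refill box's slot, and push it through the slot so that it drops right inside. Leave the small jar and the roll of tape where they are.

Things in the scene. Friction and masses are not known exactly. Their poses are not given: they have to be found in the camera images.
- putty_tin_center (a point): Centre (half-way up) of the flat round putty tin: a closed metal tin with a slightly wider lid, 63 mm in diameter and 21 mm tall, about 70 g, lying flat and loose on the worktop with its z axis up. It is grasped across its diameter. Pushed from the shelf into the slot, it tips and falls in by itself once clearly more than half of it is past the shelf's inner edge.
- slot (a point): Middle of the slot's lower edge, on its front face, 60 mm above the worktop; x points level into the fixed plywood box, y to the left, z up. Slot 80 mm wide (y), 34 high. Level with it in front: flat shelf without rails, 102 wide, from x = -80 to -6 mm; past x = -6 a sheer 56 mm drop. Inside 90 wide, back wall at x = 72. Top of the closed roof 48 above this point, 108 wide, x = 0 to 80.
- jar_brown_center (a point): Centre of a bystander, a small upright round jar with a brown screw cap, 35 mm in diameter, 41 mm tall, loose on the worktop; leave it alone.
- masking_tape_center (a point): Centre of a bystander, a roll of masking tape lying flat, 100 mm in outer diameter, 25 mm tall, loose on the worktop; it is too wide for the slot; leave it alone.
Not all that is in view belongs to the job. Of the things that look like the part that bears putty_tin_center, the largest one is meant.

How it is judged:
On the way:
1. the tin is flat on the shelf in front of the slot (x of putty_tin_center in the frame of slot between -0.09 and -0.004 m and y of putty_tin_center in the frame of slot between -0.05 and 0.05 m and z of putty_tin_center in the frame of slot between 0.004 and 0.017 m and angle between putty_tin_center's own z axis and vertical below 0.17 rad), for 0.1 s.
At the end, for the whole second after the job is handed in: The tin has dropped inside the refill box and lies still: its centre is behind the slot's face, between the box's walls, and at least 15 mm below the level of the shelf's top (x of putty_tin_center in the frame of slot between 0 and 0.072 m and y of putty_tin_center in the frame of slot between -0.045 and 0.045 m and z of putty_tin_center in the frame of slot below -0.015 m and linear speed of putty_tin below 0.02 m/s); the robot touches nothing.
It fails at once if the small jar or the roll of tape is moved by more than 30 mm (distance of any of jar_brown_center, masking_tape_center from where it was at the start of the episode above 0.03 m).
It also fails if it takes over 51 s, if anything falls off the work surface, if the arm or the gripper's body presses on something with over 40 N, if the wrist force passes 120 N, or if a joint passes its speed limit or range.

## Working session

There is one attempt and no reset: what is moved stays moved. The work goes in short steps, Python scripts to look and compute and a tool call to move; the robot and the scene stay as the last step left them, time stands still between calls to the robot, and variables do not carry over. Pictures are saved under pics/ and viewed, at most 10 in all, crops included, and the job is handed in when it is done.

Besides the shell and the picture viewer there is one more tool, called after "Request:" as name([rows], argument=value, ...), one row to a line, values as JSON. arm_command: Moves the arm, as the interface text tells. Its arguments: {"type":"object","properties":{"series":{"type":"array","items":{"type":"array"}},"force":{"type":"number"}},"required":["series"]}

```bash
mkdir -p pics; cat > h.py <<'E'
import numpy as np, cv2, json
from plant import read_state, imaging, arm
def snap(n,f):
    c=imaging.read_camera(n); cv2.imwrite('pics/'+f,c['frame'][:,:,::-1])
    np.savez('pics/'+f+'.npz',**{k:np.array(v) for k,v in c.items()}); return c
def load(f): return np.load('pics/'+f+'.npz')
def ray(c,u,v):
    K=c['intrinsics']; d=np.linalg.solve(K,[u,v,1.])[:2]; p=d.copy()
    for _ in range(30): p=d/(1+float(c['k1'])*(p@p))
    R=c['R']; return -R.T@c['t'], R.T@np.array([p[0],p[1],1])
def atz(c,u,v,z):
    o,d=ray(c,u,v); return o+d*(z-o[2])/d[2]
def proj(c,X):
    q=c['R']@np.array(X)+c['t']; p=q[:2]/q[2]; p=p*(1+float(c['k1'])*(p@p)); return (c['intrinsics']@[p[0],p[1],1])[:2]
E
python3 - <<'E'
from h import *
for n in('scene','top'):
    c=snap(n,n+'0.png'); print(n,(-c['R'].T@c['t']).round(3),c['R'][2].round(2))
s=read_state();print(s['t'],s['position'],s['orientation'],s['grip_width'],arm.pinch_z)
E
```

```text
scene [ 0.034 -0.509  0.736] [ 0.45  0.51 -0.73]
top [ 0.34  -0.036  1.091] [ 0.08 -0.02 -1.  ]
0.1 [0.20687287 0.50934531 0.20493981] [-1.24593047e-04  1.91697490e-01  9.81453915e-01 -5.18467784e-04] 0.09421914685586967 0.0188
```

View pics/scene0.png

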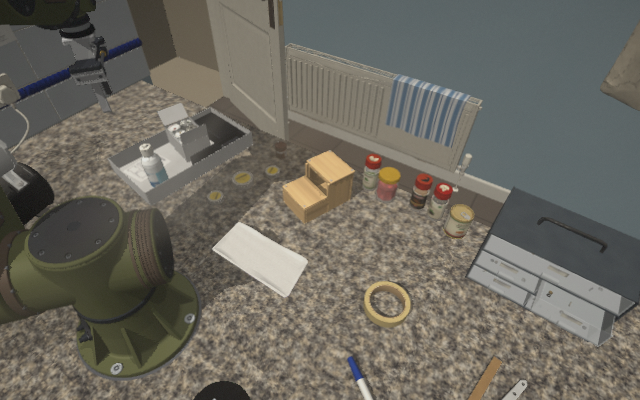

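View pics/top0.png

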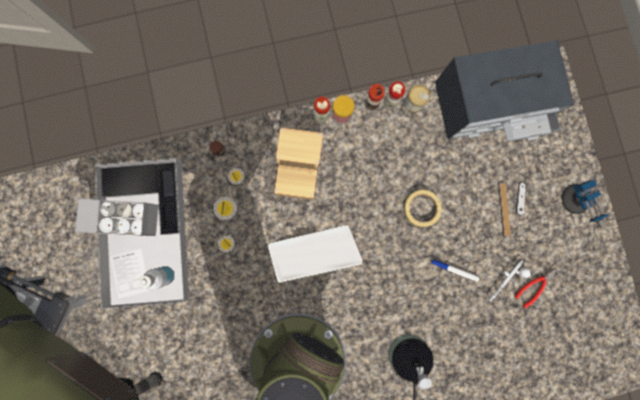

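The scene view shows the box at about (320,185) with its shelf on the left. Three yellow-labelled tins lie at about (215,196), (242,177) and (272,170), and the jar is at (280,146). In the top view the largest tin is at about (225,208), the jar at (217,147), and the box spans (277–322, 130–197). I'll enlarge both.

```bash
python3 - <<'E'
import cv2
a=cv2.imread('pics/top0.png')[120:260,195:335]; cv2.imwrite('pics/tc.png',cv2.resize(a,None,fx=4.2,fy=4.2,interpolation=cv2.INTER_CUBIC))
a=cv2.imread('pics/scene0.png')[130:230,200:360]; cv2.imwrite('pics/sc.png',cv2.resize(a,None,fx=5,fy=5,interpolation=cv2.INTER_CUBIC))
E
```

```text
(no output)
```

View pics/tc.png

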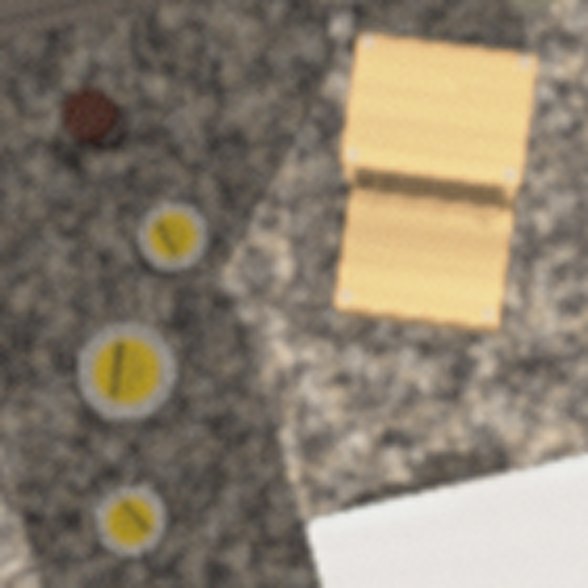

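View pics/sc.png

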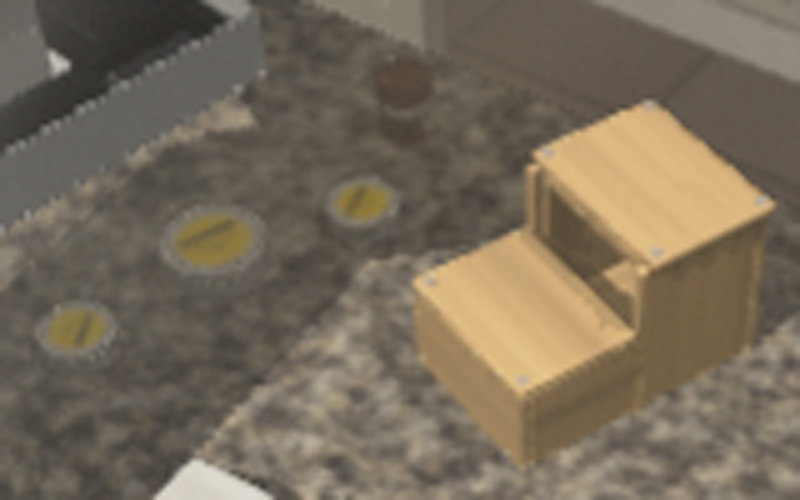

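In the top crop (4.2x) the big tin is centred at (127,371). The roof corners are at (358,35), (537,57), (516,200) and (343,178), and the shelf's outer corners are at (337,308) and (498,328). In the scene crop (5x) the tin is at (211,241), the shelf's outer corners are at (415,285) and (522,388), and the roof corners are at (533,155), (648,100), (775,207) and (650,270).

```bash
cat > m.py <<'E'
from h import *
from scipy.optimize import least_squares
T=load('top0.png');S=load('scene0.png')
t=lambda x,y:((x+.5)/4.2-.5+195,(y+.5)/4.2-.5+120)
s=lambda x,y:((x+.5)/5-.5+200,(y+.5)/5-.5+130)
print('tin',atz(T,*t(127,371),.021),atz(S,*s(211,241),.021), 'diam',np.linalg.norm(atz(T,*t(78,371),.021)-atz(T,*t(176,371),.021)))
for n,a in(('small1',(173,236)),('small2',(131,520))): print(n,atz(T,*t(*a),.015))
print('jar',atz(T,*t(90,116),.041))
L=[(-80,51,0),(-80,-51,0),(0,54,48),(0,-54,48),(80,54,48),(80,-54,48)]
pt=[(337,308),(498,328),(343,178),(516,200),(358,35),(537,57)]
ps=[(415,285),(522,388),(533,155),(650,270),(648,100),(775,207)]
def W(p,l): c,n=np.cos(p[2]),np.sin(p[2]); x,y,z=np.array(l)/1e3; return [p[0]+c*x-n*y,p[1]+n*x+c*y,.06+z]
def f(p,two=3):
    r=[]
    for l,a,b in zip(L,pt,ps):
        if two&1:r+=list(proj(T,W(p,l))-t(*a))
        if two&2:r+=list(proj(S,W(p,l))-s(*b))
    return np.array(r)
for k in(1,2,3):
    q=least_squares(f,[.38,.3,1.5],args=(k,)); print('slot',k,q.x.round(4),abs(q.fun).max().round(2))
p=q.x; c,n=np.cos(p[2]),np.sin(p[2]); print('x axis',c,n)
E
python3 m.py
```

```text
tin [0.40481975 0.20292142 0.021     ] [0.40272508 0.20204491 0.021     ] diam 0.062191378549606366
small1 [0.49279564 0.17828274 0.015     ]
small2 [0.31056064 0.19799228 0.015     ]
jar [0.56431325 0.22849992 0.041     ]
slot 1 [ 0.5158  0.0096 -0.1007] 1.93
slot 2 [ 0.5185  0.0089 -0.1038] 1.88
slot 3 [ 0.5169  0.0091 -0.1018] 2.42
x axis 0.9948239944128321 -0.1016130903993052
```

The slot is at about (0.517, 0.009), facing along a yaw of −0.102. The tin is at (0.404, 0.2025), and its measured diameter of 62 mm confirms it. The neighbouring tins lie along x, so I'll close the fingers along y. I'm moving above the tin and turning +0.284 so the tool lines up with the box.

Request:
arm_command([
  [[20,-20,40],[0,0,0.1],94],
  [[45,-50,45],[0,0,0.2],94],
  [[70,-85,45],[0,0,0.284],94],
  [[95,-120,45],[0,0,0.284],94],
  [[120,-155,45],[0,0,0.284],94],
  [[140,-190,35],[0,0,0.284],94],
  [[160,-225,20],[0,0,0.284],94],
  [[180,-262,0],[0,0,0.284],94],
], force=20)

```text
t: 0.77
position: [0.3823, 0.2559, 0.2109]
orientation: [0.001, 0.051, 0.999, 0.0]
contact_force: [1.4, 0.5, -0.9]
grip_width: 0.0941
gripper_force: 0.0
```

Request:
arm_command([
  [[17,-45,-20],[0,0,0],94],
  [[17,-45,-60],[0,0,0],94],
  [[17,-45,-100],[0,0,0],94],
  [[17,-45,-120],[0,0,0],94],
  [[17,-45,-120],[0,0,0],94],
  [[17,-45,-120],[0,0,0],94],
])

```text
t: 1.27
position: [0.3982, 0.2126, 0.0907]
orientation: [-0.001, 0.051, 0.999, -0.0]
contact_force: [-0.5, 0.7, 0.5]
grip_width: 0.0934
gripper_force: 0.0
```

```bash
python3 - <<'E'
from h import *
s=read_state();print(s['t'],s['position'].round(4) if hasattr(s['position'],'round') else s['position'],s['orientation'])
from scipy.spatial.transform import Rotation as Ro
w=s['orientation'];M=Ro.from_quat([w[1],w[2],w[3],w[0]]).as_matrix();print('ytool',M[:,1],'z',M[:,2])
cs=[]
for n in('top','scene'):
    c=snap(n,n+'1.png');cs.append(cv2.resize(c['frame'][(120 if n=='top' else 90):(280 if n=='top' else 250),150:310][:,:,::-1],(400,400),interpolation=cv2.INTER_CUBIC))
cv2.imwrite('pics/c1.png',np.hstack(cs))
E
```

```text
1.2667 [0.3982 0.2126 0.0907] [-8.06560654e-04  5.08674651e-02  9.98705009e-01 -3.94575256e-04]
ytool [ 1.01602548e-01  9.94824691e-01 -8.70183961e-04] z [-1.65117442e-03 -7.06073177e-04 -9.99998388e-01]
```

View pics/c1.png

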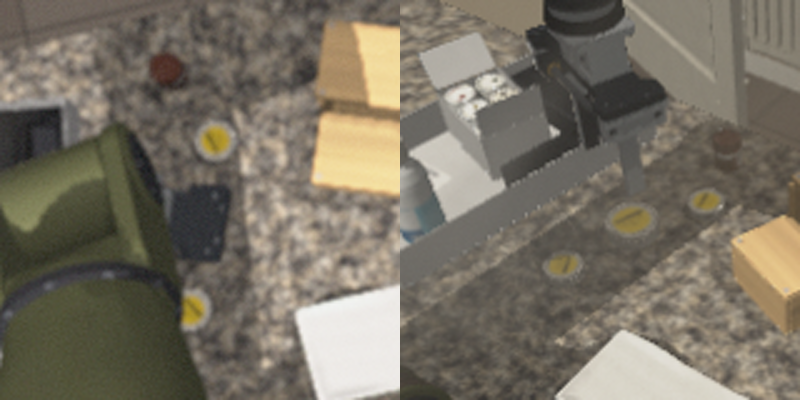

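The tool is lined up (ytool = [0.102, 0.995]) but slightly short. In the view, the fingers straddle the big tin along y and clear the tray. I'm correcting by (+5.5, −10) and descending.

Request:
arm_command([
  [[5.5,-10,-20],[0,0,0],94],
  [[5.5,-10,-55],[0,0,0],94],
  [[5.5,-10,-78],[0,0,0],94],
  [[5.5,-10,-86],[0,0,0],94],
  [[5.5,-10,-86],[0,0,0],94],
  [[5.5,-10,-86],[0,0,0],94],
])

```text
t: 1.87
position: [0.4048, 0.2033, 0.0063]
orientation: [0.001, 0.051, 0.999, 0.0]
contact_force: [0.7, 0.3, -0.1]
grip_width: 0.0942
gripper_force: 0.0
```

Request:
arm_command([
  [[0,0,0],[0,0,0],55],
  [[0,0,0],[0,0,0],55],
  [[0,0,0],[0,0,0],55],
  [[0,0,0],[0,0,0],55],
  [[0,0,0],[0,0,0],55],
  [[0,0,0],[0,0,0],55],
  [[0,0,0],[0,0,0],55],
  [[0,0,0],[0,0,0],55],
], force=20)

```text
t: 2.53
position: [0.4041, 0.2028, 0.005]
orientation: [0.0, 0.051, 0.999, 0.0]
contact_force: [-1.7, 0.2, 6.4]
grip_width: 0.0618
gripper_force: 20.0
```

The width of 61.8 mm at 20 N shows the tin is held. Next I lift and carry it above the shelf at slot x = −40, which is world (0.477, 0.013).

Request:
arm_command([
  [[0,0,30],[0,0,0],55],
  [[0,0,70],[0,0,0],55],
  [[0,0,105],[0,0,0],55],
  [[12,-30,115],[0,0,0],55],
  [[27,-68,115],[0,0,0],55],
  [[42,-106,115],[0,0,0],55],
  [[56,-145,115],[0,0,0],55],
  [[67,-175,110],[0,0,0],55],
])

```text
t: 3.2
position: [0.4717, 0.0251, 0.1154]
orientation: [0.001, 0.051, 0.999, -0.0]
contact_force: [0.1, 0.6, -0.6]
grip_width: 0.0619
gripper_force: 20.0
```

Request:
arm_command([
  [[6,-15,-5],[0,0,0],55],
  [[6,-15,-10],[0,0,0],55],
  [[6,-15,-10],[0,0,0],55],
  [[6,-15,-10],[0,0,0],55],
])

```text
t: 3.53
position: [0.4764, 0.0134, 0.1044]
orientation: [-0.001, 0.051, 0.999, 0.0]
contact_force: [0.2, 0.3, -0.8]
grip_width: 0.0622
gripper_force: 20.0
```

```bash
python3 - <<'E'
from h import *
s=read_state();print(s['t'],s['position'],s['orientation'],s['grip_width'],s['gripper_force'],s['contact_force'])
cs=[]
for n in('top','scene'):
    c=snap(n,n+'2.png');y=100 if n=='top' else 80
    cs.append(cv2.resize(c['frame'][y:y+160,220:380][:,:,::-1],(400,400),interpolation=cv2.INTER_CUBIC))
cv2.imwrite('pics/c2.png',np.hstack(cs))
E
```

```text
3.5333 [0.47641076 0.01337256 0.10439904] [-5.70105413e-04  5.07268977e-02  9.98712398e-01  5.35446984e-05] 0.062233528048624864 19.999868273735046 [ 0.24460741  0.25621234 -0.75684155]
```

View pics/c2.png

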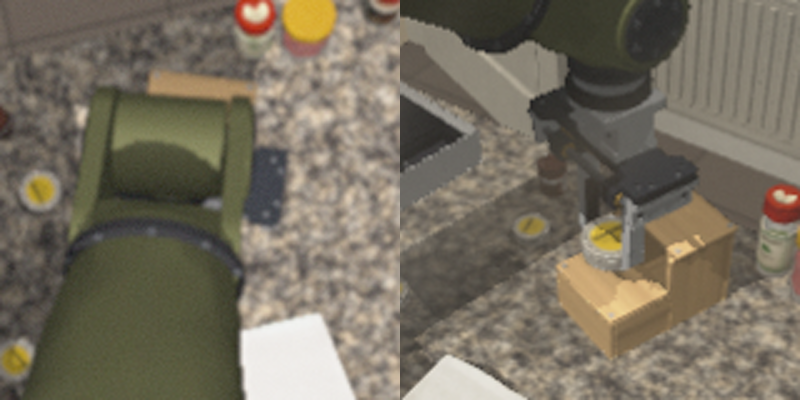

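The tin is held level above the shelf, in line with the box, at about (610,240) in the right panel. I'm lowering it 39 mm.

Request:
arm_command([
  [[0,0,-20],[0,0,0],55],
  [[0,0,-32],[0,0,0],55],
  [[0,0,-37],[0,0,0],55],
  [[0,0,-39],[0,0,0],55],
  [[0,0,-39],[0,0,0],55],
  [[0,0,-39],[0,0,0],55],
])

```text
t: 4.13
position: [0.4773, 0.013, 0.0664]
orientation: [0.0, 0.051, 0.999, 0.0]
contact_force: [-0.3, -0.4, -0.2]
grip_width: 0.0621
gripper_force: 20.0
```

Request:
arm_command([
  [[0,0,0],[0,0,0],74],
  [[0,0,0],[0,0,0],74],
  [[0,0,0],[0,0,0],74],
  [[0,0,0],[0,0,0],74],
  [[0,0,20],[0,0,0],74],
  [[0,0,40],[0,0,0],74],
  [[0,0,40],[0,0,0],74],
])

```text
t: 4.72
position: [0.4785, 0.0126, 0.109]
orientation: [0.002, 0.051, 0.999, 0.0]
contact_force: [0.1, -0.9, 0.9]
grip_width: 0.0739
gripper_force: 0.0
```

Released. I'm backing off behind the tin to slot x ≈ −98 with 36 mm open, then checking.

Request:
arm_command([
  [[-30,3.5,5],[0,0,0],36],
  [[-60,6.5,5],[0,0,0],36],
  [[-60,6.5,5],[0,0,0],36],
  [[-60,6.5,5],[0,0,0],36],
  [[-60,6.5,5],[0,0,0],36],
])

```text
t: 5.13
position: [0.4176, 0.0191, 0.1109]
orientation: [0.0, 0.051, 0.999, 0.0]
contact_force: [0.6, 0.4, 0.3]
grip_width: 0.0444
gripper_force: 0.0
```

```bash
python3 - <<'E'
from h import *
s=read_state();print(s['t'],s['position'],s['grip_width'])
c=snap('scene','scene3.png')
im=c['frame'][130:230,240:380][:,:,::-1];cv2.imwrite('pics/c3.png',cv2.resize(im,None,fx=5,fy=5,interpolation=cv2.INTER_CUBIC))
E
```

```text
5.1333 [0.41756504 0.01914739 0.1108576 ] 0.044410182465798434
```

View pics/c3.png

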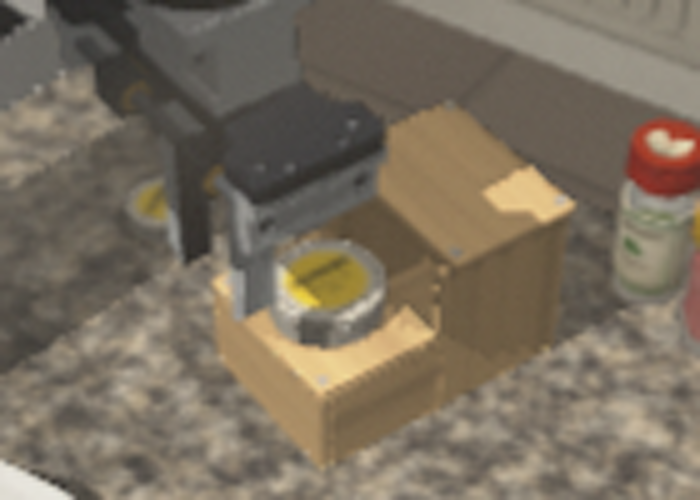

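The tin sits flat on the shelf, with its lid centred at crop (330,279) and the right rim near (385,285). I'm checking that in the slot frame.

```bash
python3 - <<'E'
from h import *
c=load('scene3.png')
o=np.array([.5169,.0091]);a=-.1018;R=np.array([[np.cos(a),np.sin(a)],[-np.sin(a),np.cos(a)]])
f=lambda x,y,z:(R@(atz(c,(x+.5)/5-.5+240,(y+.5)/5-.5+130,z)[:2]-o)*1e3).round(1)
print('tin',f(330,279,.081),'shelf outer right',f(323,387,.06),'roof front right',f(455,262,.108),'slot right lower',f(440,335,.06))
print('tcp',R@(np.array(read_state()['position'])[:2]-o)*1e3)
def ell(cx,cy):
    p=[proj(c,list(o+R.T@(np.array([cx,cy])+.0315*np.array([np.cos(t),np.sin(t)])))+[.081]) for t in np.arange(0,6.28,.1)]
    p=(np.array(p)-[240,130]+.5)*5; return p.min(0).round(),p.max(0).round()
print(ell(-.04,0))
E
```

```text
tin [-37.8  -2.1] shelf outer right [-73.  -46.1] roof front right [  4.  -51.1] slot right lower [ -2.8 -50.8]
tcp [-9.97271719e+01 -9.49857482e-02]
(array([263., 237.]), array([386., 322.]))
```

The tin is at about (−39, −1) mm in the slot frame, which is well centred. I'm lowering the fingers behind it and then pushing along the box's x axis.

Request:
arm_command([
  [[0,0,-20],[0,0,0],36],
  [[0,0,-38],[0,0,0],36],
  [[0,0,-43],[0,0,0],36],
  [[0,0,-43],[0,0,0],36],
  [[0,0,-43],[0,0,0],36],
])

```text
t: 5.6
position: [0.4174, 0.0192, 0.068]
orientation: [-0.0, 0.051, 0.999, -0.0]
contact_force: [-0.1, -0.7, 0.1]
grip_width: 0.0361
gripper_force: 0.0
```

Request:
arm_command([
  [[10,-1,0],[0,0,0],36],
  [[20,-2,0],[0,0,0],36],
  [[28,-2.9,0],[0,0,0],36],
  [[36,-3.7,0],[0,0,0],36],
  [[44,-4.5,0],[0,0,0],36],
  [[52,-5.3,0],[0,0,0],36],
  [[60,-6.1,0],[0,0,0],36],
  [[68,-7,0],[0,0,0],36],
])

```text
t: 6.27
position: [0.4857, 0.0121, 0.0678]
orientation: [-0.0, 0.051, 0.999, -0.0]
contact_force: [-0.5, 0.7, 0.2]
grip_width: 0.036
gripper_force: 0.7
```

Request:
arm_command([
  [[6,-0.6,0],[0,0,0],36],
  [[12,-1.2,0],[0,0,0],36],
  [[16,-1.6,0],[0,0,0],36],
  [[16,-1.6,0],[0,0,0],36],
  [[16,-1.6,0],[0,0,0],36],
])

```text
t: 6.68
position: [0.5009, 0.0106, 0.0676]
orientation: [-0.0, 0.051, 0.999, 0.0]
contact_force: [-0.1, -0.7, -0.7]
grip_width: 0.0361
gripper_force: 0.0
```

```bash
python3 - <<'E'
from h import *
s=read_state();print(s['t'],s['position'],s['grip_width'],s['contact_force'])
c=snap('scene','scene4.png')
im=c['frame'][130:230,240:380][:,:,::-1];cv2.imwrite('pics/c4.png',cv2.resize(im,None,fx=5,fy=5,interpolation=cv2.INTER_CUBIC))
E
```

```text
6.6833 [0.50086517 0.01061135 0.0675833 ] 0.03605175672691333 [-0.07234705 -0.67920128 -0.66229732]
```

View pics/c4.png

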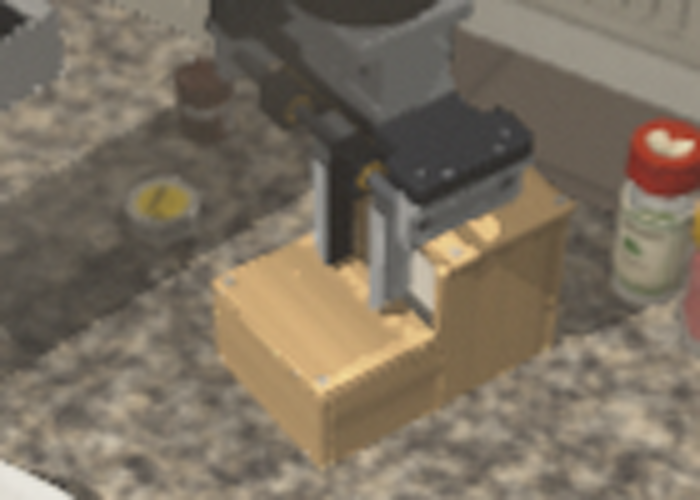

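The tin is gone from the shelf, which is bare behind the fingers at (300,290), but the slot is hidden. I'm backing off to see into it.

Request:
arm_command([
  [[-30,3,0],[0,0,0],36],
  [[-65,6.6,0],[0,0,0],36],
  [[-100,10,10],[0,0,0],36],
  [[-120,12,50],[0,0,0],36],
  [[-120,12,85],[0,0,0],36],
  [[-120,12,85],[0,0,0],36],
  [[-120,12,85],[0,0,0],36],
])

```text
t: 7.32
position: [0.3815, 0.0227, 0.1545]
orientation: [0.002, 0.051, 0.999, 0.0]
contact_force: [-0.6, -0.7, 0.1]
grip_width: 0.0362
gripper_force: 0.0
```

```bash
python3 - <<'E'
from h import *
s=read_state();print(s['t'],s['position'],s['contact_force'])
c=snap('scene','scene5.png')
im=c['frame'][120:230,240:380][:,:,::-1];cv2.imwrite('pics/c5.png',cv2.convertScaleAbs(cv2.resize(im,None,fx=5,fy=5,interpolation=cv2.INTER_CUBIC),alpha=1.5))
E
```

```text
7.3167 [0.38150098 0.02265171 0.15445042] [-0.61486675 -0.70080961  0.06994801]
```

View pics/c5.png

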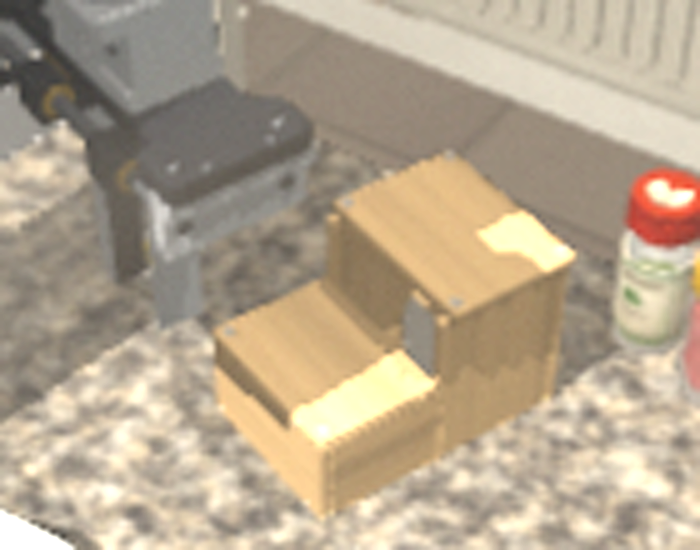

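The shelf is bare. A grey patch, about (403–440, 290–380) in the crop, shows at the right end of the slot, so I need to work out where it lies.

```bash
python3 - <<'E'
from h import *
c=load('scene5.png');o=np.array([.5169,.0091]);a=-.1018;R=np.array([[np.cos(a),np.sin(a)],[-np.sin(a),np.cos(a)]])
P=lambda x,y,z:((proj(c,list(o+R.T@(np.array([x,y])/1e3))+[.06+z/1e3])-[240,120]+.5)*5).round().tolist()
for n,q in dict(slotRL=(0,-40,0),slotRU=(0,-40,34),slotLL=(0,40,0),slotLU=(0,40,34),boxRL=(0,-54,0),boxRU=(0,-54,48),inedgeR=(-6,-51,0),backfloorR=(72,-45,-56),backfloorL=(72,45,-56),backR0=(72,-45,0),backR34=(72,-45,34)).items(): print(n,P(*q))
im=c['frame'][120:230,240:380]
im3=load('scene3.png')['frame'][120:230,240:380]; im0=load('scene0.png')['frame'][120:230,240:380]
for y in (58,62,66,70,74): print(y,[im[y,x].tolist() for x in(80,83,86,88)],[im0[y,x].tolist() for x in(83,86)])
x0,y0=60,50
cs=[cv2.resize(i[35:85,60:100][:,:,::-1],(400,500),interpolation=cv2.INTER_CUBIC) for i in(im0,im)]
cv2.imwrite('pics/c6.png',cv2.convertScaleAbs(np.hstack(cs),alpha=1.5))
E
```

```text
slotRL [432.0, 371.0]
slotRU [435.0, 324.0]
slotLL [343.0, 286.0]
slotLU [343.0, 238.0]
boxRL [449.0, 387.0]
boxRU [453.0, 319.0]
inedgeR [436.0, 388.0]
backfloorR [537.0, 395.0]
backfloorL [439.0, 304.0]
backR0 [545.0, 322.0]
backR34 [551.0, 274.0]
58 [[97, 82, 62], [139, 116, 83], [141, 116, 84], [158, 132, 95]] [[166, 137, 97], [221, 187, 132]]
62 [[95, 83, 66], [98, 93, 85], [95, 83, 67], [99, 83, 63]] [[115, 96, 70], [158, 131, 93]]
66 [[97, 86, 69], [99, 95, 87], [98, 90, 80], [106, 89, 67]] [[190, 156, 111], [188, 155, 110]]
70 [[170, 142, 102], [99, 95, 86], [99, 90, 80], [108, 92, 68]] [[115, 97, 71], [136, 113, 80]]
74 [[201, 164, 116], [201, 169, 120], [101, 92, 78], [112, 94, 70]] [[188, 158, 113], [130, 109, 79]]
```

View pics/c6.png

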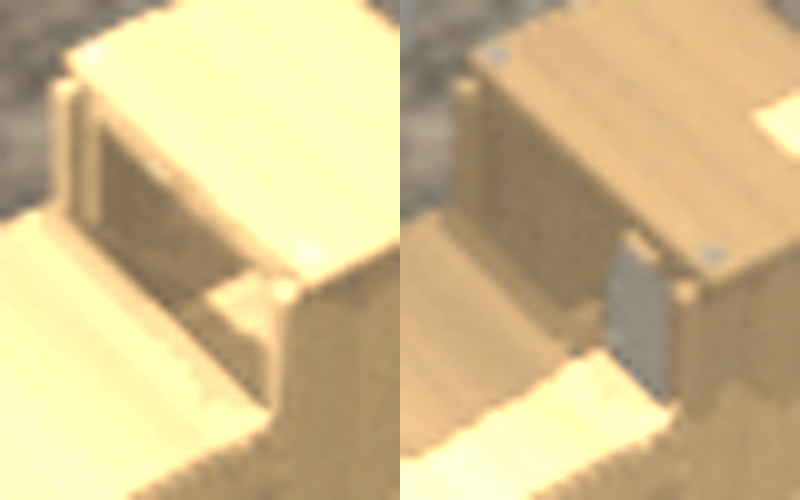

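```bash
python3 - <<'E'
from h import *
c=load('scene5.png');o=np.array([.5169,.0091]);a=-.1018;R=np.array([[np.cos(a),np.sin(a)],[-np.sin(a),np.cos(a)]])
C,d=ray(c,(405.5)/5-.5+240,325.5/5-.5+120)
for cy in(-13,-7,0,7,13):
    ys=(cy+31.5)/1e3
    p=R@(C[:2]-o);v=R@d[:2];k=(ys-p[1])/v[1];print(cy,((p+k*v)*1e3).round(1),((C[2]+k*d[2]-.06)*1e3).round(1))
a=load('scene5.png')['frame'].astype(int);b=imaging.read_camera('scene')['frame'].astype(int)
print('diff',abs(a-b)[170:200,310:335].mean())
E
```

```text
-13 [27.1 18.5] -27.8
-7 [31.8 24.5] -35.0
0 [37.2 31.5] -43.5
7 [42.7 38.5] -51.9
13 [47.4 44.5] -59.2
diff 1.1191111111111112
```

The grey patch is the tin's underside. For any sideways position the walls allow, its edge comes out at slot x ≈ 27–47 mm and 28 mm or more below the shelf, so it lies well inside and isn't moving. The jar and tape were not touched and the arm is clear, so I'm handing in.

Request:
arm_command([
  [[0,0,0],[0,0,0],36],
  [[0,0,0],[0,0,0],36],
  [[0,0,0],[0,0,0],36],
  [[0,0,0],[0,0,0],36],
  [[0,0,0],[0,0,0],36],
  [[0,0,0],[0,0,0],36],
])

```text
t: 7.92
position: [0.3809, 0.0226, 0.1525]
orientation: [-0.0, 0.051, 0.999, -0.0]
contact_force: [0.8, 0.2, 0.5]
grip_width: 0.0357
gripper_force: 0.0
```

```bash
python3 -c "
from plant import arm;print(arm.close_job())"
```

```text
the job is handed in; nothing more can be done
None
```

I set the putty tin flat on the shelf, pushed it through the slot so it dropped inside the refill box, and handed the job in at about 8 s; the arm never went near the jar or the tape, and no verdict came back.

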